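Load a battery pack into the charger past its sprung dust flap

ROBOT

A 6-joint arm with a two-finger parallel gripper is mounted at the origin on the work surface. World frame = base frame: x ahead of the robot, y to its left, z up, the work surface at z = 0. Lengths are in m, angles in rad, forces in N, time in s.
With the tool pointing down it reaches from about 0.375 to 0.925 m from the base axis. Payload 5.7 kg.
Tool frame: the origin (TCP) lies between the finger pads; the fingertips stand env.tip_extent ahead of it and the grasp point (between the pads) lies 8 mm behind it (env.tip_extent is the distance from the TCP to the fingertips, in m); z points along the fingers, y is the line along which they close (so a half turn about z gives the same grasp; the last joint's range is limited). The gripper opens to 85 mm and grips with 20 to 120 N. Pads are 22 mm wide; open, the fingers measure 114 mm over their backs; the gripper's body (76 mm by 85 mm) begins 54 mm behind the grasp point. The pads swing forward as they close: fully open they stand 13 mm farther back than shut.
Start: joints at [-1.455, 0.359, 1.51, -0, 1.272, -0.115], TCP at [0.137, -0.584, 0.242] pointing down, gripper open.
Joint ranges: [-2.97, 2.97], [-1.01, 2.36], [0.21, 2.38], [-0.96, 4.11], [0.2, 2.71], [-2.98, 2.98]. Speed limits (rad/s): [2.39, 2.39, 3.14, 3.14, 3.14, 3.14].

INTERFACE

Orientations are given as a unit quaternion [w, x, y, z].
In Python, from workcell import get_state, snapshot, order, find_in, env gives the robot as it stands.
- The arm moves only by the shell command python3 -m inch 'ROWS' [FORCE]. ROWS is JSON, a list of rows, each an object with "offset": the shift along the tool's x, y, z in cm, a list of three; "spin": the turn about the tool's z in rad; "grip": the opening, from -1 (shut) to 1 (fully open). In form: [{"offset": [x, y, z], "spin": spin, "grip": grip}, ...]. A call has 1 to 5 rows; each row is the pose to reach, as a shift and turn from the pose commanded when the call began, along the tool's axes at that moment; what a row does not reach only later rows make up. A row lasts 1/8 s, in which the tool goes at most 62.5 mm and 10.7 degrees, less where a joint would pass 70% of its speed; a pose out of reach is approached as far as the arm can. A call with a gripper value outside its range is refused whole. The fingers move at their own pace and stop on an object; FORCE is the grip in N (left out, the last holds). Time passes only in rows, so rows that repeat a pose let the fingers close. It gives the time, the measured TCP pose, the force, the opening and the grip force at its end, in the units of the state.
- get_state(): the state, without advancing time (a new reading comes with each control period).
- snapshot(name): name is "scene" or "top"; returns a dict with "pixels" (384x512x3 uint8, red, green, blue), "depth" (384x512 float32, m along the optical axis (not along the pixel's ray), 0 where there is no reading), "intrinsics" (3x3 intrinsics, pixels), "world_from_camera" (4x4, takes a point from camera to world coordinates). Camera axes: x right, y down, z forward; pixel columns grow to the right and rows downward; lengths in m; the calibration is good to about 2 mm. A picture is of the moment at which its call begins.
- order.job_done(): hands the job in; it is judged then, once.
Trained networks look in a picture, given as the dict that the camera call returned (one of the last four; its "shot" number tells which), for a name from the list of things; names that differ only in an ending like _2 or _b are one class to them, and where a whole thing is asked for, a point or a joint stands for the part that bears it (a point fixed in the world has none). Each returns a list of dicts, best first, with "confidence" (0 to 1); they miss things now and then, are a little off and sometimes report something else, mostly with a low value. They report only what shows in the picture. A call takes as long as a camera call. They do not tell look-alikes from the thing itself.
- find_in(picture, thing): "box" ([centre column, centre row, width, height] in pixels, round what is visible of it).
The state is a dict: "clock": time; "joint_pos": joint angles; "joint_velocities": joint speeds; "effort": joint torques, N m; "ee_pos": TCP position; "ee_rot": TCP orientation; "wrist_force": force on the tool from outside, world axes, zero at the start; "wrist_torque": the same for the moment, N m; "gripper_width": finger opening in m; "gripper_force": force on a finger pad.
Only numpy, scipy, OpenCV 4.12 (cv2) and the standard library are available. Lean on these libraries where they do the work, as an engineer would, in place of code of your own. Each camera call takes 0.05 s, during which the arm holds its last target. There are 200 camera calls.

TASK

Pick up the battery pack and push it, upright and contact end down, into the charger's slot past the sprung dust flap, then press it gently down until it has firmly pressed in the sprung contact plate inside (about 10 N at the plate, never more than 17 N) and keep it pressed for half a second. Let go and leave the pack standing in the slot on the contacts, with the flap held open by it; never force it against the housing, and leave the bottle, jar and phone where they are.

Things in the scene. Friction and masses are not known exactly. Their poses are not given: they have to be found in the camera images.
- pack_center (a point): Battery pack: loose grey plastic block, 30 mm (its x) by 60 mm (its y) by 140 mm tall (its z), 0.14 to 0.28 kg, black cap on top and brass strips at the foot. It stands upright on the bench. This point is its centre, half-way up (70 mm above its foot); z up. A half turn about z makes no difference to it.
- charger: Charger: fixed near-black box, 100 x 100 x 110 mm tall, origin at the centre of its underside, z up. Slot in its top: charger x from -22 to +28 mm, y from -32 to +32 mm, closed by an aluminium flap hinged at the slot's -x edge (thin steel strip beside it). The slot's +x edge and both y edges have 6 mm bevels leading in.
- bay (a point): Where the pack's axis belongs: at the charger's top (110 mm above the bench), 11 mm to +x of the charger's centre; axes as the charger's. A pack on this line, its x along the charger's x (either way round), has 2 mm to each y wall and to the +x wall, and 18 mm to the flap hinge on the -x side, where the open flap hangs. Only the contact plate stops the pack's foot.
- flap (a joint): Sprung flap, 45 mm long, 60 wide, 4 thick, 6 mm below the charger's top. Rad: 0 shut and level, grows to 1.5 as its +x edge is pushed down. Spring 0.06 N m shut, 0.08 more per rad: a pack needs up to about 12 N until its foot is 45 mm below the top; then the flap pinches it against the +x wall with about 4 N, and friction (up to 5 N) may hold a released pack up.
- contacts (a joint): Sprung brass contact plate at the bottom of the slot: travel down in m, 0 free, 0.009 end of travel, damped, 3 N per mm (10 N = 3.3 mm, 17 N = 5.7 mm). Its free height differs from charger to charger and cannot be seen: it lies somewhere between 60 and 80 mm below the charger's top, so it must be found by feel.
- bottle: Amber bottle, 48 mm across, 110 mm tall, origin at its underside. Bystander, to be left alone.
- jar: Small clear jar with a steel lid, 48 mm across, 50 mm tall, origin at its underside. Bystander, to be left alone.
- phone: Black phone lying flat, 146 x 71 x 9 mm, origin at its underside. Bystander, to be left alone.
Mind the look-alikes: they are no part of the job. Of the things that look like the part that bears pack_center, the larger one is meant. Of the things shaped like the charger, the black one is meant.

How it is judged:
On the way, in this order (a step that is already met when the one before it is completed fails the run):
1. the pack's foot is at least 25 mm inside the slot, pushing the flap open (flap beyond 0.5 rad) (z of pack_center in the frame of bay below 0.045 m and value of joint flap above 0.5 rad and horizontal distance between pack_center and bay below 0.015 m), for 0.05 s.
2. the pack, pushed by the gripper's fingers, presses the contact plate in by at least 2 mm (6 N) for 0.4 s (value of joint contacts above 0.002 m and horizontal distance between pack_center and bay below 0.012 m and contact force between the fingers and pack above 1 N), for 0.4 s.
At the end, for the whole second after the job is handed in: The pack stands released and at rest in the slot on the contact plate (pressed at least 0.2 mm), upright within 6 degrees, its axis within 12 mm of the bay line and square to the charger within 7 degrees, its centre under 15 mm above the charger's top, the flap held open beyond 0.5 rad (value of joint contacts above 0.0002 m and value of joint flap above 0.5 rad and horizontal distance between pack_center and bay below 0.012 m and z of pack_center in the frame of bay below 0.015 m and angle between pack_center's own z axis and vertical below 0.1 rad and angle between the x axis of pack_center and the x axis of bay, either way round below 0.12 rad and linear speed of pack below 0.01 m/s); the robot touches nothing.
It fails at once if the contact plate is overpressed: more than 5.7 mm (17 N) (value of joint contacts above 0.0057 m).
It fails at once if the pack is forced against the charger's housing or flap with more than 25 N (contact force between pack and charger above 25 N).
It fails at once if the bottle is disturbed (moved over 20 mm) (distance of bottle from where it was at the start of the episode above 0.02 m).
It fails at once if the jar is disturbed (moved over 20 mm) (distance of jar from where it was at the start of the episode above 0.02 m).
It fails at once if the phone is disturbed (moved over 20 mm) (distance of phone from where it was at the start of the episode above 0.02 m).
It also fails if it takes over 51 s, if anything falls off the work surface, if the arm or the gripper's body presses on something with over 40 N, if the wrist force passes 120 N, or if a joint passes its speed limit or range.

## Working session

There is one attempt and no reset: what is moved stays moved. The work goes in short steps, Python scripts to look and compute and a shell command to move; the robot and the scene stay as the last step left them, time stands still between calls to the robot, and variables do not carry over. Pictures are saved under pics/ and viewed, at most 10 in all, crops included, and the job is handed in when it is done.

```bash
mkdir -p pics; ls; cat > h.py <<'E'
import numpy as np, cv2
from workcell import get_state, snapshot, order, find_in, env
def save(s,n,crop=None,scale=1):
    im=s["pixels"][:,:,::-1]
    if crop: r0,r1,c0,c1=crop; im=im[r0:r1,c0:c1]
    cv2.imwrite("pics/"+n,cv2.resize(np.ascontiguousarray(im),None,fx=scale,fy=scale,interpolation=cv2.INTER_CUBIC))
def cloud(s):
    d=s["depth"]; K=s["intrinsics"]; v,u=np.mgrid[:d.shape[0],:d.shape[1]]
    P=np.stack([(u-K[0,2])/K[0,0]*d,(v-K[1,2])/K[1,1]*d,d],-1)
    T=np.array(s["world_from_camera"]); P=P@T[:3,:3].T+T[:3,3]
    P[d<=0]=np.nan; return P
E
python3 - <<'E'
from h import *
a=snapshot("scene");b=snapshot("top")
cv2.imwrite("pics/both.png",cv2.resize(np.hstack([a["pixels"],b["pixels"]])[:,:,::-1],(800,300)))
save(b,"top0.png",None,1.5)
P=cloud(b);Q=cloud(a)
print(get_state()); print(env.tip_extent)
for n in ["pack_center","charger","bottle","jar","phone"]:
  for s,C,l in((a,Q,"scene"),(b,P,"top")):
    for f in find_in(s,n):
        c=[int(round(x)) for x in f["box"]]; print(n,l,c,round(f["confidence"],2),C[min(c[1],383),min(c[0],511)].round(3))
E
```

```text
pics
{'clock': 0.1, 'joint_pos': array([-1.45508834e+00,  3.59411673e-01,  1.51130743e+00, -7.67659591e-06,
        1.27252010e+00, -1.15100204e-01]), 'joint_velocities': array([ 0.0006212 , -0.0017256 , -0.00178035,  0.00054315,  0.00082156,
       -0.00153829]), 'effort': array([-4.03214590e-04, -5.28654277e+01, -2.79350406e+01, -2.59981889e-04,
        4.98930167e-03,  2.21212156e-05]), 'ee_pos': array([ 0.13717988, -0.5835017 ,  0.2415567 ]), 'ee_rot': array([-8.23276806e-04,  9.93347868e-01,  1.15149191e-01, -3.91807332e-06]), 'wrist_force': array([ 0.60842472, -0.79211628, -0.09272236]), 'wrist_torque': array([-0.00287266, -0.00252079, -0.00224048]), 'gripper_force': 0.0, 'gripper_width': 0.0851667167722945}
0.011
pack_center scene [185, 181, 26, 46] 0.77 [ 0.535 -0.097  0.07 ]
pack_center scene [138, 190, 38, 47] 0.72 [ 0.593 -0.177  0.104]
pack_center top [312, 196, 24, 22] 0.88 [ 0.532 -0.099  0.102]
pack_center top [350, 173, 38, 26] 0.7 [ 0.575 -0.175  0.14 ]
charger scene [395, 175, 76, 70] 0.72 [0.462 0.338 0.104]
charger scene [318, 179, 56, 69] 0.63 [0.501 0.181 0.105]
charger top [110, 250, 71, 62] 0.93 [0.428 0.332 0.104]
charger top [185, 226, 58, 52] 0.55 [0.474 0.174 0.104]
bottle scene [208, 251, 25, 34] 0.75 [ 0.688 -0.011  0.083]
bottle top [271, 136, 20, 29] 0.92 [ 0.668 -0.016  0.088]
jar scene [219, 208, 22, 27] 0.82 [ 0.575 -0.015  0.048]
jar top [273, 186, 20, 20] 0.56 [ 0.561 -0.02   0.052]
phone scene [239, 155, 37, 53] 0.97 [ 0.407 -0.004  0.01 ]
phone top [266, 256, 31, 59] 0.97 [ 0.403 -0.002  0.008]
```

View pics/top0.png

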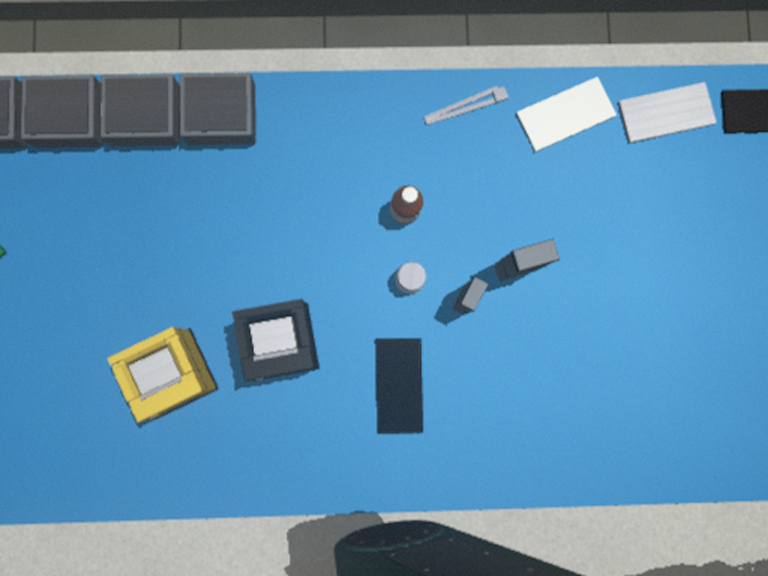

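View pics/both.png

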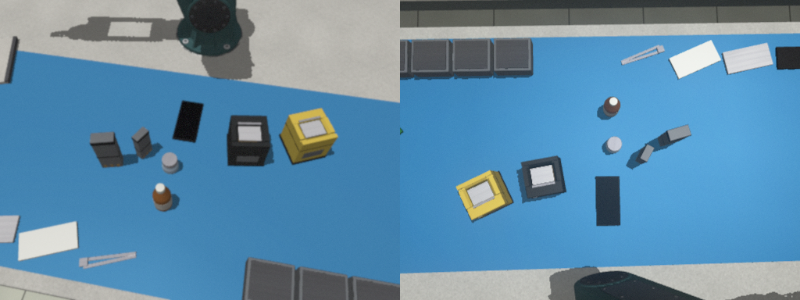

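The top view (768-wide) shows two grey blocks that could be the pack: the larger at (533,255) and the smaller at (473,295). It also shows two chargers: black at (275,340) and yellow at (160,375). I choose the larger block (top at z = 0.14) and the black charger, and check both in a close crop.

```bash
python3 - <<'E'
from h import *
b=snapshot("top");a=snapshot("scene");P=cloud(b);Q=cloud(a)
im=b["pixels"][:,:,::-1]
c1=cv2.resize(np.ascontiguousarray(im[195:260,150:220]),(400,371),interpolation=cv2.INTER_CUBIC)
c2=cv2.resize(np.ascontiguousarray(im[150:215,305:375]),(400,371),interpolation=cv2.INTER_CUBIC)
cv2.imwrite("pics/crop.png",np.hstack([c1,c2]))
def rect(C,x0,x1,y0,y1,z0,z1,l):
    m=(C[...,0]>x0)&(C[...,0]<x1)&(C[...,1]>y0)&(C[...,1]<y1)&(C[...,2]>z0)&(C[...,2]<z1)
    p=C[m]; r=cv2.minAreaRect((p[:,:2]*1000).astype(np.float32)); print(l,m.sum(),r,"zmed",np.median(p[:,2]).round(4), cv2.boxPoints(r).round(0).tolist())
for C,l in((P,"top"),(Q,"scene")):
    rect(C,.53,.66,-.26,-.12,.132,.16,"pack "+l)
    rect(C,.40,.56,.10,.25,.107,.125,"charger "+l)
    rect(C,.42,.54,.12,.23,.095,.1065,"flap "+l)
E
```

```text
pack top 428 ((582.936767578125, -189.11802673339844), (30.480619430541992, 61.1987419128418), 14.829245567321777) zmed 0.1398 [[560.0, -163.0], [576.0, -223.0], [606.0, -215.0], [590.0, -156.0]]
charger top 1358 ((475.0646057128906, 181.04006958007812), (99.97555541992188, 100.08607482910156), 9.032979965209961) zmed 0.1101 [[418.0, 223.0], [434.0, 124.0], [532.0, 139.0], [517.0, 238.0]]
flap top 723 ((475.10693359375, 181.03244018554688), (99.82373809814453, 100.45887756347656), 8.9862060546875) zmed 0.1041 [[418.0, 223.0], [434.0, 124.0], [532.0, 139.0], [517.0, 238.0]]
pack scene 450 ((581.1558837890625, -189.12625122070312), (32.576419830322266, 60.7275276184082), 15.513760566711426) zmed 0.1395 [[557.0, -164.0], [574.0, -223.0], [605.0, -214.0], [589.0, -156.0]]
charger scene 1188 ((472.9422912597656, 180.79945373535156), (102.17868041992188, 100.11137390136719), 9.206212043762207) zmed 0.1099 [[415.0, 222.0], [431.0, 123.0], [531.0, 140.0], [515.0, 238.0]]
flap scene 781 ((477.4928894042969, 178.15548706054688), (94.18023681640625, 94.00767517089844), 8.274097442626953) zmed 0.1039 [[424.0, 218.0], [438.0, 125.0], [531.0, 138.0], [517.0, 231.0]]
```

View pics/crop.png

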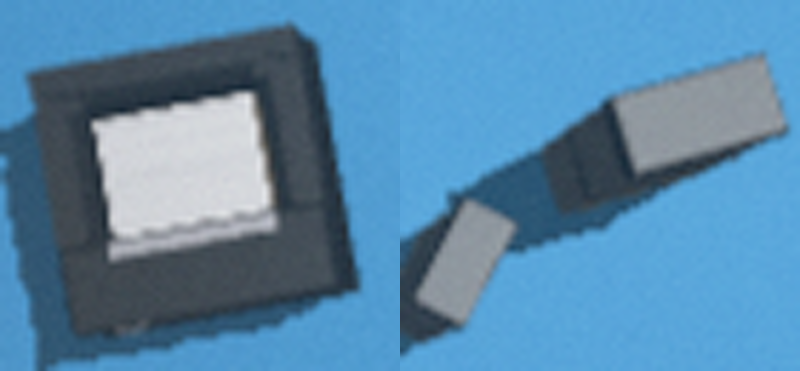

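The crop shows the black charger with the steel strip on its lower edge, at (190,235) in the crop. That is the world −x side, so charger +x points at about +9° yaw. The large pack has its top at (700,115) in the crop. I'll grip it across its 30 mm side.

```bash
cat >> h.py <<'E'
from scipy.spatial.transform import Rotation as R
def to(p,yaw):  # yaw: world yaw of tool y (deg)
    s=get_state(); q=s["ee_rot"]; M=R.from_quat([q[1],q[2],q[3],q[0]]).as_matrix()
    d=M.T@(np.array(p)-s["ee_pos"])*100
    cur=np.degrees(np.arctan2(M[1,1],M[0,1])); sp=-np.radians((yaw-cur+180)%360-180)
    print("offset cm",d.round(2),"spin",round(sp,3),"| tcp",s["ee_pos"].round(4),"yaw",round(cur,2),"tilt",np.degrees(np.arccos(-M[2,2])).round(2),"F",s["wrist_force"].round(2),"w",round(s["gripper_width"],4),"gf",round(s["gripper_force"],1),"t",round(s["clock"],2))
E
python3 -c "
from h import *
to([.582,-.189,.20],15)"
```

```text
offset cm [ 52.33 -28.28   4.23] spin -1.602 | tcp [ 0.1373 -0.5841  0.2423] yaw -76.77 tilt 0.0 F [ 0.11  0.5  -1.51] w 0.0854 gf 0.0 t 0.7
```

```bash
python3 -m inch '[{"offset":[52.3,-28.3,2],"spin":-1.602,"grip":1},{"offset":[52.3,-28.3,2],"spin":-1.602,"grip":1},{"offset":[52.3,-28.3,2],"spin":-1.602,"grip":1},{"offset":[52.3,-28.3,2],"spin":-1.602,"grip":1},{"offset":[52.3,-28.3,2],"spin":-1.602,"grip":1}]'; python3 -c "
from h import *
to([.582,-.189,.20],15)"
```

```text
clock: 1.32
ee_pos: [0.372, -0.3752, 0.232]
ee_rot: [0.0, 0.833, 0.554, 0.0]
wrist_force: [0.7, -0.9, 0.3]
gripper_width: 0.0855
gripper_force: 0.0
offset cm [25.29 12.17  3.2 ] spin -0.658 | tcp [ 0.372  -0.3752  0.232 ] yaw -22.73 tilt 0.05 F [ 0.69 -0.88  0.34] w 0.0855 gf 0.0 t 1.32
```

```bash
python3 -m inch '[{"offset":[25.3,12.2,3],"spin":-0.658,"grip":1},{"offset":[25.3,12.2,3],"spin":-0.658,"grip":1},{"offset":[25.3,12.2,3],"spin":-0.658,"grip":1},{"offset":[25.3,12.2,3],"spin":-0.658,"grip":1},{"offset":[25.3,12.2,3],"spin":-0.658,"grip":1}]' >/dev/null; python3 -c "
from h import *
to([.582,-.189,.11],15)"
```

```text
offset cm [ 0.06 -0.21  9.15] spin -0.003 | tcp [ 0.5841 -0.189   0.2015] yaw 14.84 tilt 0.04 F [-0.63 -0.71  1.42] w 0.0856 gf 0.0 t 1.95
```

```bash
python3 -m inch '[{"offset":[0,-0.2,5],"spin":0,"grip":1},{"offset":[0,-0.2,9.1],"spin":0,"grip":1},{"offset":[0,-0.2,9.1],"spin":0,"grip":1},{"offset":[0,-0.2,9.1],"spin":0,"grip":-0.5},{"offset":[0,-0.2,9.1],"spin":0,"grip":-0.5}]' 60 >/dev/null;  python3 -m inch '[{"offset":[0,0,0],"spin":0,"grip":-0.5},{"offset":[0,0,0],"spin":0,"grip":-0.5},{"offset":[0,0,0],"spin":0,"grip":-0.5}]' 60 >/dev/null;python3 -c "
from h import *
to([.582,-.189,.27],15)"
```

```text
offset cm [  0.31   0.18 -15.75] spin -0.006 | tcp [ 0.5815 -0.1927  0.1125] yaw 14.63 tilt 0.21 F [0.04 0.5  7.82] w 0.0292 gf 60.1 t 2.95
```

```bash
python3 -m inch '[{"offset":[0,0,-6],"spin":0,"grip":-0.5},{"offset":[0,0,-12],"spin":0,"grip":-0.5},{"offset":[0,0,-15],"spin":0,"grip":-0.5},{"offset":[0,0,-15],"spin":0,"grip":-0.5}]' 60 >/dev/null; python3 -c "
from h import *
to([.475,.181,.262],9.1)"
```

```text
offset cm [ 3.885e+01 -8.500e-01  3.000e-02] spin 0.097 | tcp [ 0.5814 -0.1927  0.2637] yaw 14.64 tilt 0.32 F [ 0.01  0.04 -1.26] w 0.0293 gf 60.1 t 3.45
```

```bash
python3 -m inch '[{"offset":[38.8,0.1,0],"spin":0.097,"grip":-0.5},{"offset":[38.8,0.1,0],"spin":0.097,"grip":-0.5},{"offset":[38.8,0.1,0],"spin":0.097,"grip":-0.5},{"offset":[38.8,0.1,0],"spin":0.097,"grip":-0.5},{"offset":[38.8,0.1,0],"spin":0.097,"grip":-0.5}]' 60 >/dev/null; python3 -c "
from h import *
to([.4844,.1825,.262],9.1)"
```

```text
offset cm [ 7.2  -0.41 -0.32] spin -0.001 | tcp [0.4997 0.1121 0.2588] yaw 9.05 tilt 0.19 F [ 2.43  0.46 -2.27] w 0.0293 gf 60.1 t 4.08
```

```bash
python3 -m inch '[{"offset":[5.5,-0.3,-0.3],"spin":0,"grip":-0.5},{"offset":[7.2,-0.4,-0.3],"spin":0,"grip":-0.5},{"offset":[7.2,-0.4,-0.3],"spin":0,"grip":-0.5},{"offset":[7.2,-0.4,-0.3],"spin":0,"grip":-0.5}]' 60 >/dev/null; python3 - <<'E'
from h import *
to([.4844,.1825,.262],9.1)
b=snapshot("top");a=snapshot("scene");P=cloud(b);Q=cloud(a)
cv2.imwrite("pics/held.png",np.hstack([cv2.resize(np.ascontiguousarray(s["pixels"][r:r+110,c:c+120,::-1]),(400,367),interpolation=cv2.INTER_CUBIC) for s,r,c in((a,100,260),(b,170,140))]))
# vertical pack faces seen in both views, below finger tips
for C,l in((P,"top"),(Q,"scene")):
    m=(abs(C[...,0]-.485)<.06)&(abs(C[...,1]-.183)<.06)&(C[...,2]>.155)&(C[...,2]<.225)
    p=C[m]; u=np.array([np.cos(np.radians(9.1)),np.sin(np.radians(9.1))]); v=np.array([-u[1],u[0]])
    d=p[:,:2]-[.4745,.181]; X=d@u*1000;Y=d@v*1000
    print(l,m.sum(),"cx pct",np.percentile(X,[1,5,25,50,75,95,99]).round(1),"cy",np.percentile(Y,[1,5,25,50,75,95,99]).round(1),"zmin",np.nanmin(p[:,2]) if len(p) else None)
    np.save(l+".npy",np.c_[X,Y,p[:,2]*1000])
E
```

```text
offset cm [ 0.31 -0.16  0.1 ] spin -0.001 | tcp [0.4865 0.1797 0.263 ] yaw 9.04 tilt 0.09 F [-0.06 -1.09 -1.95] w 0.029 gf 60.1 t 4.58Traceback (most recent call last):
  File "<stdin>", line 10, in <module>
    return _quantile_unchecked(
        a, q, axis, out, overwrite_input, method, keepdims, weights)
    return _ureduce(a,
                    func=_quantile_ureduce_func,
    ...<5 lines>...
                    overwrite_input=overwrite_input,
                    method=method)
    r = func(a, **kwargs)
    result = _quantile(arr,
                       quantiles=q,
    ...<2 lines>...
                       out=out,
                       weights=wgt)
    slices_having_nans = np.isnan(arr[-1, ...])
                                  ~~~^^^^^^^^^
IndexError: index -1 is out of bounds for axis 0 with size 0
```

View pics/held.png

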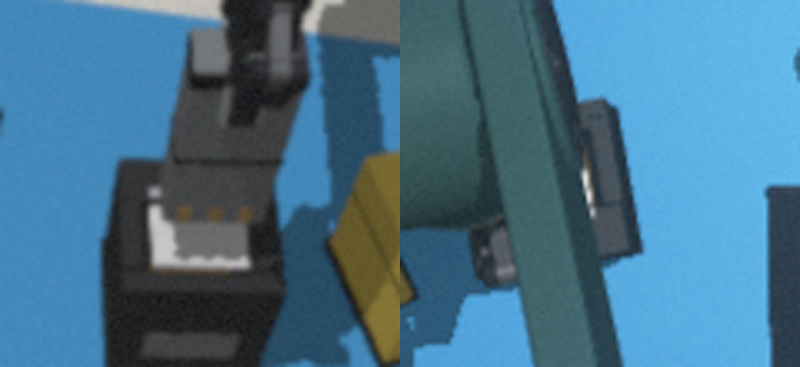

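The left (scene) half shows the pack hanging upright above the slot, brass strips at the foot at (215,213). The arm hides the pack in the top view, so I measure it against the charger in the scene view alone.

```bash
python3 - <<'E'
from h import *
a=snapshot("scene");Q=cloud(a)
u=np.array([np.cos(np.radians(9.1)),np.sin(np.radians(9.1))]); v=np.array([-u[1],u[0]])
D=Q[...,:2]-[.4745,.181]; X=D@u*1000;Y=D@v*1000;Z=Q[...,2]*1000
m=(abs(X-11)<60)&(abs(Y)<45)
for r in range(130,172):
    k=np.where(m[r]&(Z[r]>148)&(Z[r]<290))[0]
    if len(k)>3: print(r,len(k),"cols",k[0],k[-1],"Y",Y[r,k[0]].round(1),Y[r,k[-1]].round(1),"X med",np.median(X[r,k]).round(1),"Z",np.median(Z[r,k]).round(0), "slopeXvsY",np.polyfit(Y[r,k],X[r,k],1)[0].round(3))
c=(abs(X)<70)&(abs(Y)<70)&(Z>107)&(Z<113)
print("charger top",cv2.minAreaRect(np.c_[X[c],Y[c]].astype(np.float32)), c.sum())
rng=[(r,X[r,np.where(c[r])[0]].mean().round(1),Y[r,np.where(c[r])[0]].min().round(1),Y[r,np.where(c[r])[0]].max().round(1)) for r in range(150,200) if c[r].sum()>5]
print(rng)
E
```

```text
130 20 cols 313 349 Y -30.8 26.9 X med 25.2 Z 266.0 slopeXvsY 0.133
131 21 cols 313 349 Y -30.5 27.3 X med 25.4 Z 264.0 slopeXvsY 0.086
132 35 cols 312 349 Y -30.9 28.3 X med 25.4 Z 262.0 slopeXvsY 0.151
133 36 cols 312 348 Y -30.7 27.2 X med 25.4 Z 259.0 slopeXvsY 0.139
134 37 cols 312 348 Y -30.2 27.9 X med 25.4 Z 256.0 slopeXvsY 0.114
135 36 cols 311 348 Y -30.7 28.6 X med 25.3 Z 253.0 slopeXvsY 0.154
136 37 cols 311 347 Y -30.5 27.0 X med 25.3 Z 250.0 slopeXvsY 0.154
137 37 cols 311 347 Y -31.0 27.8 X med 25.4 Z 247.0 slopeXvsY 0.123
138 37 cols 311 347 Y -30.9 28.1 X med 25.4 Z 244.0 slopeXvsY 0.1
139 36 cols 311 346 Y -30.6 27.4 X med 25.0 Z 240.0 slopeXvsY 0.094
140 36 cols 311 346 Y -30.7 27.8 X med 25.1 Z 238.0 slopeXvsY 0.098
141 37 cols 310 346 Y -30.5 28.0 X med 25.5 Z 235.0 slopeXvsY 0.119
142 36 cols 310 345 Y -30.5 27.6 X med 24.8 Z 231.0 slopeXvsY 0.113
143 36 cols 310 345 Y -30.7 27.5 X med 25.1 Z 229.0 slopeXvsY 0.089
144 36 cols 310 345 Y -30.7 27.9 X med 25.1 Z 225.0 slopeXvsY 0.107
145 35 cols 310 344 Y -30.2 26.9 X med 25.1 Z 222.0 slopeXvsY 0.09
146 36 cols 309
[... 3143 characters left out ...]
np.float64(49.4)), (176, np.float64(22.1), np.float64(-49.8), np.float64(49.1)), (177, np.float64(24.3), np.float64(-49.7), np.float64(49.0)), (178, np.float64(26.9), np.float64(-47.7), np.float64(48.4)), (179, np.float64(29.4), np.float64(-50.0), np.float64(48.0)), (180, np.float64(31.1), np.float64(-41.6), np.float64(48.2)), (182, np.float64(36.4), np.float64(-48.4), np.float64(31.8)), (183, np.float64(39.0), np.float64(-48.4), np.float64(49.2)), (184, np.float64(41.4), np.float64(-48.8), np.float64(49.7)), (185, np.float64(43.8), np.float64(-48.6), np.float64(48.9)), (186, np.float64(46.2), np.float64(-48.8), np.float64(48.9)), (187, np.float64(47.9), np.float64(-44.3), np.float64(48.8))]
```

```bash
python3 -m inch '[{"offset":[0.13,-0.15,0],"spin":0,"grip":-0.5},{"offset":[0.13,-0.15,0],"spin":0,"grip":-0.5},{"offset":[0.13,-0.15,0],"spin":0,"grip":-0.5}]' 60; python3 - <<'E'
from h import *
a=snapshot("scene");Q=cloud(a)
u=np.array([np.cos(np.radians(9.1)),np.sin(np.radians(9.1))]); v=np.array([-u[1],u[0]])
D=Q[...,:2]-[.4745,.181]; X=D@u*1000;Y=D@v*1000;Z=Q[...,2]*1000
m=(abs(X-24)<5)&(abs(Y)<22)&(Z>158)&(Z<240)
A=np.c_[Y[m],Z[m]-200,np.ones(m.sum())]; print(np.linalg.lstsq(A,X[m],rcond=None)[0], m.sum(), np.std(X[m]))
m=(abs(X-11)<60)&(abs(Y)<45)&(Z>155)&(Z<240)
e=[(Y[r][m[r]].min(),Y[r][m[r]].max()) for r in range(135,165) if m[r].sum()>20]; print(np.mean(e,0))
# charger +x face yaw
m=(abs(X-50)<4)&(abs(Y)<45)&(Z>20)&(Z<95); print("charger face",np.polyfit(Y[m],X[m],1),m.sum())
to([.4844,.1825,.262],9.1)
E
```

```text
clock: 5.1
ee_pos: [0.4849, 0.1819, 0.2639]
ee_rot: [0.0, 0.649, 0.761, 0.0]
wrist_force: [0.0, -0.1, -2.0]
gripper_width: 0.0295
gripper_force: 60.1
[-1.15098453e-03 -1.01308801e-02  2.40018222e+01] 595 0.8530062632395979
[-28.0284116   30.53014567]
charger face [-2.21108014e-03  4.78878771e+01] 709
offset cm [ 0.07 -0.04  0.19] spin -0.001 | tcp [0.4849 0.1819 0.2639] yaw 9.07 tilt 0.01 F [-0.84 -0.19 -1.2 ] w 0.0295 gf 60.1 t 5.15
```

```bash
python3 -m inch '[{"offset":[-0.13,-0.15,1.5],"spin":0,"grip":-0.5},{"offset":[-0.13,-0.15,3],"spin":0,"grip":-0.5},{"offset":[-0.13,-0.15,3],"spin":0,"grip":-0.5},{"offset":[-0.13,-0.15,3],"spin":0,"grip":-0.5}]' 60 ; python3 - <<'E'
from h import *
a=snapshot("scene");Q=cloud(a)
u=np.array([np.cos(np.radians(9.1)),np.sin(np.radians(9.1))]); v=np.array([-u[1],u[0]])
D=Q[...,:2]-[.4745,.181]; X=D@u*1000;Y=D@v*1000;Z=Q[...,2]*1000
m=(abs(X-24)<6)&(abs(Y)<22)&(Z>135)&(Z<210); print("X",np.median(X[m]))
m=(abs(X-11)<60)&(abs(Y)<45)&(Z>130)&(Z<210)
e=[(Y[r][m[r]].min(),Y[r][m[r]].max()) for r in range(140,180) if m[r].sum()>20]; print(np.mean(e,0))
m=(abs(X)<60)&(abs(Y)<60)&(Z>107.5)&(Z<112.5)
e=[(Y[r][m[r]].min(),Y[r][m[r]].max()) for r in range(165,190) if m[r].sum()>8]; print(np.median(e,0))
to([.4844,.1825,.262],9.1)
E
```

```text
clock: 5.65
ee_pos: [0.4835, 0.1805, 0.2336]
ee_rot: [-0.0, 0.649, 0.761, -0.0]
wrist_force: [0.4, -0.3, -1.8]
gripper_width: 0.029
gripper_force: 59.9
X 22.33353210151214
[-29.09960124  29.56602997]
[-49.0788158   48.79292633]
offset cm [ 0.18  0.08 -2.81] spin -0.0 | tcp [0.4839 0.1806 0.2339] yaw 9.08 tilt 0.02 F [-0.02 -0.22 -2.13] w 0.0293 gf 59.9 t 5.7
```

```bash
python3 -m inch '[{"offset":[0,0,0.6],"spin":0,"grip":-0.5},{"offset":[0,0,1.1],"spin":0,"grip":-0.5},{"offset":[0,0,1.5],"spin":0,"grip":-0.5},{"offset":[0,0,1.9],"spin":0,"grip":-0.5},{"offset":[0,0,1.9],"spin":0,"grip":-0.5}]' ; python3 -m inch '[{"offset":[0,0,0.5],"spin":0,"grip":-0.5},{"offset":[0,0,1.0],"spin":0,"grip":-0.5},{"offset":[0,0,1.0],"spin":0,"grip":-0.5}]'
```

```text
clock: 6.32
ee_pos: [0.4835, 0.1805, 0.215]
ee_rot: [-0.0, 0.649, 0.761, -0.0]
wrist_force: [-2.4, 0.8, 4.1]
gripper_width: 0.0295
gripper_force: 60.7
clock: 6.7
ee_pos: [0.4851, 0.1808, 0.2057]
ee_rot: [0.001, 0.649, 0.761, 0.001]
wrist_force: [1.5, 0.3, 6.1]
gripper_width: 0.0293
gripper_force: 60.7
```

```bash
python3 -m inch '[{"offset":[0,0,0.5],"spin":0,"grip":-0.5},{"offset":[0,0,1.0],"spin":0,"grip":-0.5},{"offset":[0,0,1.0],"spin":0,"grip":-0.5}]' ; python3 -m inch '[{"offset":[0,0,0.5],"spin":0,"grip":-0.5},{"offset":[0,0,1.0],"spin":0,"grip":-0.5},{"offset":[0,0,1.0],"spin":0,"grip":-0.5}]'
```

```text
clock: 7.08
ee_pos: [0.4855, 0.1809, 0.1955]
ee_rot: [0.001, 0.649, 0.761, 0.002]
wrist_force: [3.8, 1.4, 0.5]
gripper_width: 0.0295
gripper_force: 60.5
clock: 7.45
ee_pos: [0.4835, 0.1805, 0.1842]
ee_rot: [-0.0, 0.649, 0.761, -0.0]
wrist_force: [4.2, 1.7, -1.7]
gripper_width: 0.0293
gripper_force: 60.3
```

```bash
python3 - <<'E'
from h import *
a=snapshot("scene");save(a,"ins.png",(100,220,260,380),4)
to([.4844,.1825,.262],9.1)
E
```

```text
offset cm [ 0.19  0.1  -7.77] spin -0.0 | tcp [0.4838 0.1805 0.1843] yaw 9.08 tilt 0.01 F [ 4.96  0.89 -1.88] w 0.0292 gf 60.3 t 7.5
```

View pics/ins.png

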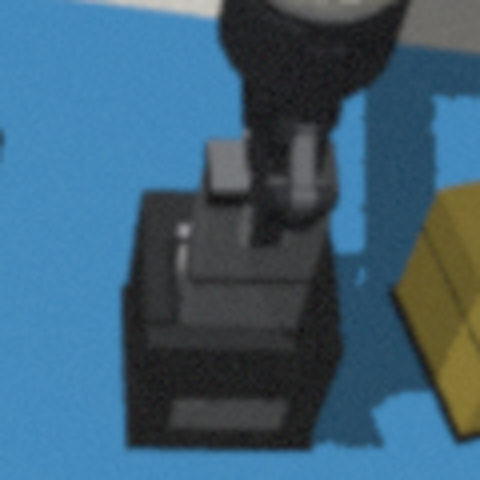

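The pack is in the slot at (250,300) in the crop, foot about 38 mm down, with the flap swung under on the −x side. Next I go to just above the plate's possible range, then feel for it.

```bash
python3 -m inch '[{"offset":[0,0,0.5],"spin":0,"grip":-0.5},{"offset":[0,0,1.0],"spin":0,"grip":-0.5},{"offset":[0,0,1.5],"spin":0,"grip":-0.5},{"offset":[0,0,1.5],"spin":0,"grip":-0.5}]' ; python3 -m inch '[{"offset":[0,0,0.1],"spin":0,"grip":-0.5},{"offset":[0,0,0.2],"spin":0,"grip":-0.5},{"offset":[0,0,0.2],"spin":0,"grip":-0.5}]';python3 -m inch '[{"offset":[0,0,0.1],"spin":0,"grip":-0.5},{"offset":[0,0,0.2],"spin":0,"grip":-0.5},{"offset":[0,0,0.2],"spin":0,"grip":-0.5}]'
```

```text
clock: 8.0
ee_pos: [0.4831, 0.1804, 0.1689]
ee_rot: [-0.0, 0.649, 0.761, -0.0]
wrist_force: [4.8, 0.9, -4.3]
gripper_width: 0.0294
gripper_force: 60.0
clock: 8.38
ee_pos: [0.4836, 0.1805, 0.1679]
ee_rot: [0.0, 0.649, 0.761, 0.0]
wrist_force: [3.2, 0.6, 0.0]
gripper_width: 0.0294
gripper_force: 60.6
clock: 8.75
ee_pos: [0.4835, 0.1805, 0.1658]
ee_rot: [-0.0, 0.649, 0.761, 0.0]
wrist_force: [3.5, 0.6, -0.8]
gripper_width: 0.0294
gripper_force: 60.7
```

```bash
for i in 1; do :; done; python3 -m inch '[{"offset":[0,0,0.1],"spin":0,"grip":-0.5},{"offset":[0,0,0.2],"spin":0,"grip":-0.5},{"offset":[0,0,0.2],"spin":0,"grip":-0.5}]' | grep -E "ee_pos|wrist";python3 -m inch '[{"offset":[0,0,0.1],"spin":0,"grip":-0.5},{"offset":[0,0,0.15],"spin":0,"grip":-0.5},{"offset":[0,0,0.15],"spin":0,"grip":-0.5}]'| grep -E "ee_pos|wrist"
```

```text
ee_pos: [0.4836, 0.1805, 0.1637]
wrist_force: [4.0, 0.7, -0.2]
ee_pos: [0.4836, 0.1805, 0.1623]
wrist_force: [3.2, 0.2, -1.2]
```

```bash
python3 -m inch '[{"offset":[0,0,0.1],"spin":0,"grip":-0.5},{"offset":[0,0,0.15],"spin":0,"grip":-0.5},{"offset":[0,0,0.15],"spin":0,"grip":-0.5}]'| grep -E "ee_pos|wrist"; python3 -m inch '[{"offset":[0,0,0.1],"spin":0,"grip":-0.5},{"offset":[0,0,0.15],"spin":0,"grip":-0.5},{"offset":[0,0,0.15],"spin":0,"grip":-0.5}]'| grep -E "ee_pos|wrist"
```

```text
ee_pos: [0.4836, 0.1805, 0.1608]
wrist_force: [2.7, 0.3, -0.0]
ee_pos: [0.4837, 0.1805, 0.1595]
wrist_force: [2.8, -0.0, 2.4]
```

```bash
python3 -m inch '[{"offset":[0,0,0.1],"spin":0,"grip":-0.5},{"offset":[0,0,0.15],"spin":0,"grip":-0.5},{"offset":[0,0,0.15],"spin":0,"grip":-0.5}]'| grep -E "ee_pos|wrist"
```

```text
ee_pos: [0.4838, 0.1806, 0.1582]
wrist_force: [2.6, 0.4, 6.0]
```

The plate was met at TCP z of about 0.1604, and the force is rising at about 3 N/mm. I press about 1.2 mm more and hold.

```bash
python3 -m inch '[{"offset":[0,0,0.06],"spin":0,"grip":-0.5},{"offset":[0,0,0.12],"spin":0,"grip":-0.5},{"offset":[0,0,0.12],"spin":0,"grip":-0.5}]'| grep -E "ee_pos|wrist"; python3 -m inch '[{"offset":[0,0,0],"spin":0,"grip":-0.5},{"offset":[0,0,0],"spin":0,"grip":-0.5}]'| grep -E "ee_pos|wrist"
```

```text
ee_pos: [0.4838, 0.1806, 0.1572]
wrist_force: [1.7, 0.3, 9.4]
ee_pos: [0.4838, 0.1806, 0.1573]
wrist_force: [2.2, -0.5, 8.6]
```

```bash
python3 -m inch '[{"offset":[0,0,0.02],"spin":0,"grip":-0.5},{"offset":[0,0,0.02],"spin":0,"grip":-0.5},{"offset":[0,0,0.02],"spin":0,"grip":-0.5},{"offset":[0,0,0.02],"spin":0,"grip":-0.5},{"offset":[0,0,0.02],"spin":0,"grip":-0.5}]'| grep -E "ee_pos|wrist"; python3 -m inch '[{"offset":[0,0,0],"spin":0,"grip":0.3},{"offset":[0,0,0],"spin":0,"grip":0.3},{"offset":[0,0,0],"spin":0,"grip":0.3},{"offset":[0,0,0],"spin":0,"grip":0.3},{"offset":[0,0,0],"spin":0,"grip":0.3}]'
```

```text
ee_pos: [0.4838, 0.1806, 0.1572]
wrist_force: [1.5, -0.1, 9.5]
clock: 12.5
ee_pos: [0.4834, 0.1805, 0.1563]
ee_rot: [-0.0, 0.649, 0.761, -0.0]
wrist_force: [0.6, -0.2, 0.6]
gripper_width: 0.0558
gripper_force: 0.0
```

```bash
python3 -m inch '[{"offset":[0,0,-4],"spin":0,"grip":0.3},{"offset":[0,0,-8],"spin":0,"grip":0.3},{"offset":[0,0,-12],"spin":0,"grip":0.3},{"offset":[0,0,-16],"spin":0,"grip":0.3}]' >/dev/null; python3 -m inch '[{"offset":[-30,0,0],"spin":0,"grip":0.3},{"offset":[-30,0,0],"spin":0,"grip":0.3},{"offset":[-30,0,0],"spin":0,"grip":0.3},{"offset":[-30,0,0],"spin":0,"grip":0.3},{"offset":[-30,0,0],"spin":0,"grip":0.3}]' >/dev/null; python3 - <<'E'
from h import *
to([.4844,.1825,.262],9.1)
b=snapshot("top");a=snapshot("scene")
cv2.imwrite("pics/end.png",np.hstack([cv2.resize(np.ascontiguousarray(s["pixels"][r:r+110,c:c+120,::-1]),(400,367),interpolation=cv2.INTER_CUBIC) for s,r,c in((a,110,260),(b,170,140))]))
u=np.array([np.cos(np.radians(9.1)),np.sin(np.radians(9.1))]); v=np.array([-u[1],u[0]])
for s in(a,b):
    C=cloud(s);D=C[...,:2]-[.4745,.181]; X=D@u*1000;Y=D@v*1000;Z=C[...,2]*1000
    m=(abs(X-10)<30)&(abs(Y)<45)&(Z>160)&(Z<210)
    t=m&(Z>np.percentile(Z[m],90)-4)
    A=np.c_[X[t],Y[t],np.ones(t.sum())]
    print("top rect",cv2.minAreaRect(np.c_[X[t],Y[t]].astype(np.float32)),"z",np.median(Z[t]),"slopes",np.linalg.lstsq(A,Z[t],rcond=None)[0][:2].round(3))
E
```

```text
offset cm [30.43  0.12  5.44] spin -0.001 | tcp [ 0.5309 -0.1182  0.3164] yaw 9.02 tilt 0.01 F [0.46 0.44 0.41] w 0.0557 gf 0.0 t 13.62
top rect ((11.98235034942627, 0.7238483428955078), (32.413978576660156, 59.98433303833008), 0.9164890646934509) z 187.50612578183006 slopes [0.019 0.002]
top rect ((13.062992095947266, 0.2336292266845703), (30.427148818969727, 59.385955810546875), 0.961198091506958) z 188.18460680784565 slopes [0.018 0.004]
```

View pics/end.png

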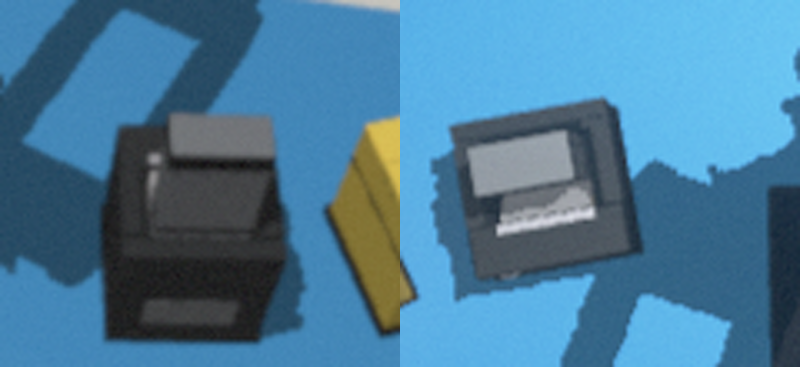

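The pack stands upright in the slot with its top at 188 mm, and the flap hangs open on the −x side, seen at (545,205) in the right half. The spring may have flicked it up a little on release. To be sure it rests on the plate, I press its top with closed fingers and back off slowly.

```bash
python3 -m inch '[{"offset":[30.4,0.3,5],"spin":0,"grip":-1},{"offset":[30.4,0.3,5],"spin":0,"grip":-1},{"offset":[30.4,0.3,5],"spin":0,"grip":-1},{"offset":[30.4,0.3,5],"spin":0,"grip":-1},{"offset":[30.4,0.3,5],"spin":0,"grip":-1}]' 30 >/dev/null; python3 -m inch '[{"offset":[0,0,0],"spin":0,"grip":-1},{"offset":[0,0,0],"spin":0,"grip":-1},{"offset":[0,0,0],"spin":0,"grip":-1}]' >/dev/null; python3 -c "
from h import *
to([.4863,.1834,.205],9.1)"
```

```text
offset cm [-0.05 -0.    6.17] spin -0.002 | tcp [0.4862 0.1839 0.2667] yaw 9.0 tilt 0.02 F [-0.01 -0.11  0.26] w -0.0 gf 0.0 t 14.72
```

```bash
python3 -m inch '[{"offset":[-0.05,0,3],"spin":0,"grip":-1},{"offset":[-0.05,0,5],"spin":0,"grip":-1},{"offset":[-0.05,0,6.2],"spin":0,"grip":-1},{"offset":[-0.05,0,6.3],"spin":0,"grip":-1},{"offset":[-0.05,0,6.3],"spin":0,"grip":-1}]' | grep -E "ee_pos|wrist_f"; for n in 1; do python3 -m inch '[{"offset":[0,0,0.1],"spin":0,"grip":-1},{"offset":[0,0,0.2],"spin":0,"grip":-1},{"offset":[0,0,0.2],"spin":0,"grip":-1}]' | grep -E "ee_pos|wrist_f"; done; python3 -m inch '[{"offset":[0,0,0.1],"spin":0,"grip":-1},{"offset":[0,0,0.2],"spin":0,"grip":-1},{"offset":[0,0,0.2],"spin":0,"grip":-1}]' | grep -E "ee_pos|wrist_f"
```

```text
ee_pos: [0.4866, 0.1842, 0.2041]
wrist_force: [0.5, 0.7, 0.5]
ee_pos: [0.486, 0.1845, 0.2016]
wrist_force: [-0.5, 0.4, 0.1]
ee_pos: [0.4859, 0.1844, 0.1993]
wrist_force: [0.3, -0.4, -0.5]
```

```bash
python3 -m inch '[{"offset":[0,0,0.1],"spin":0,"grip":-1},{"offset":[0,0,0.1],"spin":0,"grip":-1}]' | grep -E "ee_pos|wrist_f"; python3 -m inch '[{"offset":[0,0,0.1],"spin":0,"grip":-1},{"offset":[0,0,0.1],"spin":0,"grip":-1}]' | grep -E "ee_pos|wrist_f"
```

```text
ee_pos: [0.4865, 0.1845, 0.1987]
wrist_force: [-0.2, 0.1, 1.7]
ee_pos: [0.4869, 0.1846, 0.1981]
wrist_force: [0.9, -0.9, 5.1]
```

```bash
python3 -m inch '[{"offset":[0,0,0.1],"spin":0,"grip":-1},{"offset":[0,0,0.1],"spin":0,"grip":-1}]' | grep -E "ee_pos|wrist_f"
```

```text
ee_pos: [0.4873, 0.1847, 0.1975]
wrist_force: [1.2, -0.2, 7.4]
```

Force rose as soon as the fingers touched, so the pack is sitting on the plate. I back off slowly.

```bash
python3 -m inch '[{"offset":[0,0,-0.04],"spin":0,"grip":-1},{"offset":[0,0,-0.08],"spin":0,"grip":-1},{"offset":[0,0,-0.12],"spin":0,"grip":-1},{"offset":[0,0,-0.16],"spin":0,"grip":-1},{"offset":[0,0,-0.2],"spin":0,"grip":-1}]' | grep -E "ee_pos|wrist_f";  python3 -m inch '[{"offset":[0,0,-0.05],"spin":0,"grip":-1},{"offset":[0,0,-0.1],"spin":0,"grip":-1},{"offset":[0,0,-0.3],"spin":0,"grip":-1},{"offset":[0,0,-4],"spin":0,"grip":-1},{"offset":[0,0,-7],"spin":0,"grip":-1}]' | grep -E "ee_pos|wrist_f"; python3 -m inch '[{"offset":[-30,0,0],"spin":0,"grip":-1},{"offset":[-30,0,0],"spin":0,"grip":-1},{"offset":[-30,0,0],"spin":0,"grip":-1},{"offset":[-30,0,0],"spin":0,"grip":-1},{"offset":[-30,0,0],"spin":0,"grip":-1}]' >/dev/null; python3 - <<'E'
from h import *
b=snapshot("top");a=snapshot("scene")
u=np.array([np.cos(np.radians(9.1)),np.sin(np.radians(9.1))]); v=np.array([-u[1],u[0]])
for s in(a,b):
    C=cloud(s);D=C[...,:2]-[.4745,.181]; X=D@u*1000;Y=D@v*1000;Z=C[...,2]*1000
    m=(abs(X-10)<30)&(abs(Y)<45)&(Z>160)&(Z<210)
    t=m&(Z>np.percentile(Z[m],90)-4)
    A=np.c_[X[t],Y[t],np.ones(t.sum())]
    print("top rect",cv2.minAreaRect(np.c_[X[t],Y[t]].astype(np.float32)),"z",np.median(Z[t]),"slopes",np.linalg.lstsq(A,Z[t],rcond=None)[0][:2].round(3))
E
```

```text
ee_pos: [0.4852, 0.1842, 0.198]
wrist_force: [-0.2, 0.6, -0.1]
ee_pos: [0.4859, 0.1844, 0.2694]
wrist_force: [0.1, -0.2, -0.6]
top rect ((16.29184341430664, 0.6116886138916016), (32.04976272583008, 59.43415069580078), 1.810915470123291) z 186.8626643478093 slopes [-0.007  0.006]
top rect ((18.41806411743164, 0.11134910583496094), (59.636722564697266, 30.39511489868164), 89.6280288696289) z 187.4797243420983 slopes [-0.004  0.005]
```

```bash
python3 - <<'E'
from h import *
a=snapshot("scene");b=snapshot("top")
cv2.imwrite("pics/end2.png",np.hstack([cv2.resize(np.ascontiguousarray(s["pixels"][r:r+110,c:c+120,::-1]),(400,367),interpolation=cv2.INTER_CUBIC) for s,r,c in((a,110,260),(b,170,140))]))
u=np.array([np.cos(np.radians(9.1)),np.sin(np.radians(9.1))]); v=np.array([-u[1],u[0]])
C=cloud(a);D=C[...,:2]-[.4745,.181]; X=D@u*1000+2.1;Y=D@v*1000;Z=C[...,2]*1000
m=(abs(X-30)<10)&(abs(Y)<24)&(Z>118)&(Z<180)
c=np.linalg.lstsq(np.c_[Y[m],Z[m]-118,np.ones(m.sum())],X[m],rcond=None)[0]
print("face: yaw",c[0].round(4),"lean rad",c[1].round(4),"X at z118",c[2].round(2),"std",np.std(X[m]-np.c_[Y[m],Z[m]-118,np.ones(m.sum())]@c).round(2))
for z in range(120,185,10):
    k=m&(abs(Z-z)<5); print(z,np.median(X[k]).round(1),k.sum())
m=(abs(X-50)<5)&(abs(Y)<40)&(Z>20)&(Z<100)
print("charger face lean",np.polyfit(Z[m],X[m],1))
to([.4844,.1825,.262],9.1)
E
```

```text
face: yaw -0.0029 lean rad 0.0025 X at z118 32.84 std 0.84
120 32.6 47
130 32.9 59
140 33.1 64
150 32.9 67
160 32.7 71
170 32.9 70
180 33.2 35
charger face lean [-4.17277885e-03  5.01985091e+01]
offset cm [29.9  -0.23  0.65] spin -0.003 | tcp [ 0.5331 -0.1125  0.2682] yaw 8.95 tilt 0.05 F [0.22 0.66 0.06] w -0.0001 gf 0.0 t 18.93
```

View pics/end2.png

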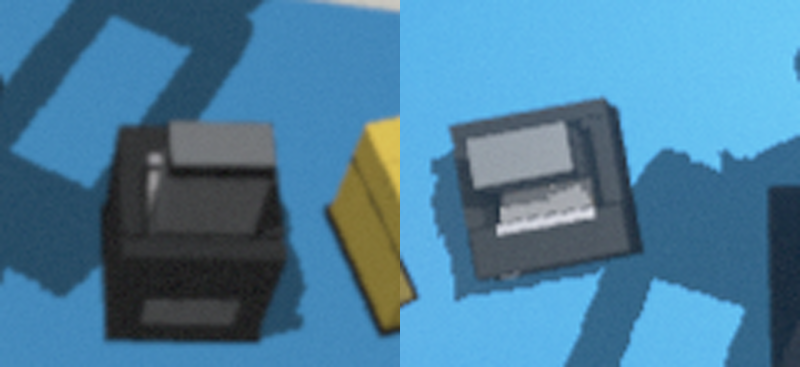

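The pack is upright (lean about 0.01 rad) and square. Its axis is about 7 mm from the bay line, its centre about 7 mm above the charger's top, the flap is open and the robot is clear.

```bash
python3 -c "
from h import *
print(order.job_done())"
```

```text
the job is handed in; nothing more can be done
None
```

The job is handed in, result not reported: the pack went in past the flap, was pressed at about 10 N for over 0.6 s and released. My last camera check put it upright on the contacts about 7 mm from the bay line (limit 12 mm), though the stated 2 mm wall gap should allow only about 2 mm, so that figure is doubtful.

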